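# Load the dark pepper mill into the roll-down rack

## Robot

A 6-joint arm with a two-finger parallel gripper is mounted at the origin on the work surface. World frame = base frame: x ahead of the robot, y to its left, z up, the work surface at z = 0. Lengths are in m, angles in degrees, forces in N, time in s.
With the tool pointing down it reaches from about 0.3 to 0.775 m from the base axis. Payload 14.6 kg.
Tool frame: the origin (TCP) lies at the very end of the fingers, on their centre line; the grasp point (between the pads) lies 19 mm behind it; z points along the fingers, y is the line along which they close (so a half turn about z gives the same grasp; the last joint's range is limited). The gripper opens to 85 mm and grips with 20 to 120 N. Pads are 22 mm wide; open, the fingers measure 114 mm over their backs; the gripper's body (76 mm by 85 mm) begins 54 mm behind the grasp point. The pads swing forward as they close: fully open they stand 13 mm farther back than shut.
Start: joints at [68.033, 17.183, 87.147, -0, 75.671, -3.816], TCP at [0.171, 0.523, 0.231] pointing down, gripper open.
Joint ranges: [-173.82, 173.82], [-45.26, 126.66], [13.44, 144.39], [-59.66, 239.66], [0, 175.72], [-146.38, 146.38]. Speed limits (degrees/s): [127.2, 127.2, 147.25, 180, 180, 180].

## Interface

Orientations are given as [roll, pitch, yaw] about the fixed x, y, z axes, in that order (R = Rz(yaw) Ry(pitch) Rx(roll)).
In Python, from workcell import get_state, snapshot, camera_model, sign_off gives the robot as it stands. The module is installed in compiled form; this text tells all that it offers.
- The arm moves only by the tool carry_out, never from a script. Its argument "targets" is one flat list of numbers, 7 for each row, row after row: the shift along the tool's x, y, z in cm, then the turn, a rotation vector about the tool's x, y, z in degrees, then the finger opening in cm, from 0 to 8.54. In form: [x, y, z, wx, wy, wz, gripper, x, y, z, wx, wy, wz, gripper, ...]. A call has 1 to 5 rows; each row shifts and turns the commanded pose from where the row before left it, along the tool's axes as they then stand; what a row does not reach is not made up. A row lasts 1/10 s, in which the tool goes at most 50 mm and 8.59 degrees, less where a joint would pass 70% of its speed; a pose out of reach is approached as far as the arm can. A call with a gripper value outside its range is refused whole. The fingers move at their own pace and stop on an object; "squeeze" is the grip in N (left out, the last holds). Time passes only in rows, so rows that do not move let the fingers close. It gives the time, the measured TCP pose, the force, the opening and the grip force at its end, in the units of the state.
- get_state(): the state, without advancing time (a new reading comes with each control period).
- snapshot(name): name is "scene" or "side" or "wrist"; returns the picture (480x640x3 uint8, blue, green, red); there is no depth.
- camera_model(name): a dict with "fx", "fy", "cx", "cy" (pixels), "R" (3x3) and "t" (3): a world point X has camera coordinates R X + t. Camera axes: x right, y down, z forward; pixel columns grow to the right and rows downward; lengths in m; the calibration is good to about 2 mm. A picture is of the moment at which its call begins: read the wrist's pose just before it. camera_model takes no time and is no camera call; for the wrist camera it gives the pose at the moment of the call.
- sign_off(): hands the job in; it is judged then, once.
The state is a dict: "clock": time; "joint_positions": joint angles; "joint_velocities": joint speeds; "joint_torque": joint torques, N m; "tool_pos": TCP position; "tool_rot": TCP orientation; "contact_force": force on the tool from outside, world axes, zero at the start; "wrist_torque": the same for the moment, N m; "opening": finger opening in m; "finger_force": force on a finger pad.
Only numpy, scipy, OpenCV 4.12 (cv2) and the standard library are available. Lean on these libraries where they do the work, as an engineer would, in place of code of your own. Each camera call takes 0.05 s, during which the arm holds its last target. There are 200 camera calls.

## Task

On the sorting counter of a second-hand kitchenware shop, load the dark wooden pepper mill into the gravity rack: let it go in the open upper end, lying across the track with its brass knob sticking out over the low red kerb, so that it rolls freely down under the clear roof and comes to rest against the end stop. Leave the pale wooden mill where it lies.

Things in the scene. Friction and masses are not known exactly. Their poses are not given: they have to be found in the camera images.
- dark_mill_center (a point): Dark brown wooden pepper mill lying on a low fixed stand (42 mm wide, narrower than the mill, up to 14.5 mm high). It is a cylinder 50 mm across and 76 mm long, 0.18 kg; a brass knob 20 mm across sticks 46 mm out of one end. This point: centre of the cylinder, 35 mm above the table. y axis: along the mill, knob at the -y end; z up at the start. Grip it across the 50 mm.
- dark_mill_knob (a point): Tip of the dark mill's brass knob, on the mill's axis, 84 mm from the centre of its cylinder. The line from that centre to here is the way the knob points.
- pale_mill_center (a point): A mill of the same shape and size but of pale wood with a steel knob, on a second stand of the same kind; point and axes as for the dark mill. Not to be moved.
- rack_mouth (a point): Open upper end of the fixed roll-down rack: middle of the track floor, 60 mm from the upper edge, 97 mm above the table. Let the mill go about 12 mm above the floor here (room for fingers). x axis: level, down the track; y: level, across; z up. Floor 116 mm wide, falling 20 mm per 100. At +y a white wall 40 mm high; at -y a red kerb 10 mm high for the knob to overhang. Turned otherwise, it jams.
- rack_roof (a point): Middle of the upper edge of the same rack's clear roof, on its top, 104 mm (level) down the track from the mouth point and 70 mm above the floor; same axes. From here to the end stop the roof covers the track, 66 mm clear above the floor, so a mill gets to the end only by rolling (about 2 s). The stop's face is 240 mm (level) from the mouth point; at rest a mill's centre is 25 mm before it.
Not all that is in view belongs to the job. What is shaped like the part that bears dark_mill_center but green, pink or purple is not meant.

How it is judged (in metres and radians):
At the end, for the whole second after the job is handed in: Dark mill at rest at the rack's bottom: centre 200 to 230 mm from the mouth point along x, within 26 mm of the middle, 5 to 30 mm below the mouth point; knob tip over 50 mm from the middle on the kerb side; pale mill within 30 mm of its start (x of dark_mill_center in the frame of rack_mouth between 0.2 and 0.23 m and y of dark_mill_center in the frame of rack_mouth between -0.026 and 0.026 m and z of dark_mill_center in the frame of rack_mouth between -0.03 and -0.005 m and y of dark_mill_knob in the frame of rack_mouth below -0.05 m and distance of pale_mill_center from where it was at the start of the episode below 0.03 m); the robot touches nothing.
It fails at once if the pale mill is moved by more than 30 mm (distance of pale_mill_center from where it was at the start of the episode above 0.03 m).
It also fails if it takes over 43 s, if anything falls off the work surface, if the arm or the gripper's body presses on something with over 40 N, if the wrist force passes 120 N, or if a joint passes its speed limit or range.

## Working session

There is one attempt and no reset: what is moved stays moved. The work goes in short steps, Python scripts to look and compute and a tool call to move; the robot and the scene stay as the last step left them, time stands still between calls to the robot, and variables do not carry over. Pictures are saved under pics/ and viewed, at most 10 in all, crops included, and the job is handed in when it is done.

Besides the shell and the picture viewer there is one more tool, called by a JSON object that holds its "op" and its "data". carry_out: Moves the arm, as the interface text tells. Its arguments: {"type":"object","properties":{"targets":{"type":"array","items":{"type":"number"}},"squeeze":{"type":"number"}},"required":["targets"]}

```bash
mkdir -p pics; python3 - <<'E'
from workcell import *
import cv2,numpy as np
s=get_state();print(s['clock'],s['tool_pos'],s['tool_rot'])
a=snapshot('scene');b=snapshot('side')
for n,i in(('scene',a),('side',b)):
    cv2.imwrite(f'pics/{n}0.png',i);m=camera_model(n);print(n,m['fx'],m['cx'],m['cy'],(-np.array(m['R']).T@np.array(m['t'])).round(3),np.array(m['R']).round(3).tolist())
E
```

```text
0.0 [0.17126752 0.52240572 0.23072355] [-1.79933423e+02 -3.98143775e-03  1.61847802e+02]
scene 586.0445913519145 315.72619355266426 244.52950090563405 [1.079 0.157 1.113] [[-0.271, 0.963, -0.004], [0.8, 0.223, -0.557], [-0.535, -0.154, -0.831]]
side 510.5700296109752 316.0662622282991 219.70509517624902 [ 0.293 -0.738  0.677] [[0.978, -0.209, -0.017], [-0.142, -0.597, -0.79], [0.155, 0.774, -0.613]]
```

View pics/scene0.png

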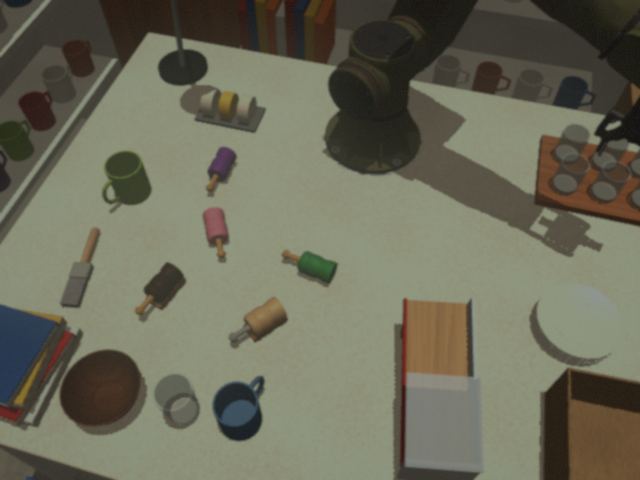

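View pics/side0.png

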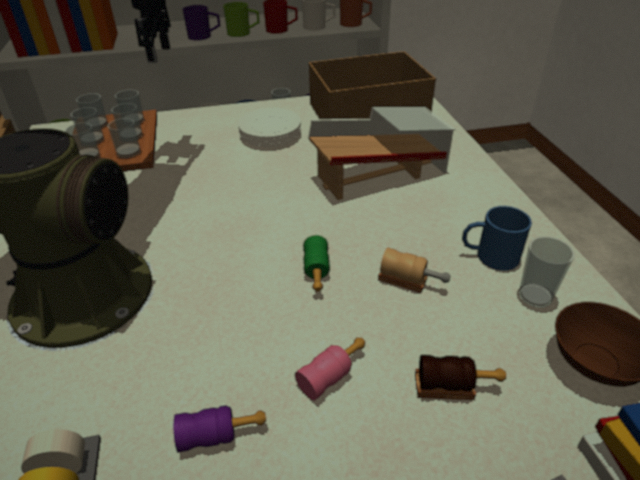

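The scene view shows the candidates: dark brown mill (165,282), pale (265,318), green (317,266), pink (215,225) and purple (222,163). The dark brown one with the brass knob at (140,308) is meant. In the side view it is at (447,373) with the knob tip at (504,375). The rack's open end is at scene (437,302) and side (320,150). I'll confirm these in an enlarged crop.

```bash
python3 - <<'E'
import cv2,numpy as np
a=cv2.imread('pics/scene0.png');b=cv2.imread('pics/side0.png')
def c(i,x,y,w,h,W,H): 
    p=cv2.resize(i[y:y+h,x:x+w],(W,H),interpolation=cv2.INTER_CUBIC);p=cv2.convertScaleAbs(p,alpha=1.6,beta=15);return p
# scale 5 mills, scale ~ 2.5 rack
A=c(a,120,250,80,60+8,400,340);B=c(b,405,340,110,68,400,248)
B=cv2.copyMakeBorder(B,0,92,0,0,cv2.BORDER_CONSTANT)
C=c(a,390,290,100,65,400,260);D=c(b,300,100,160,104,400,260)
cv2.imwrite('pics/crop1.png',np.vstack([np.hstack([A,B]),np.hstack([C,D])]))
E
```

```text
(no output)
```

View pics/crop1.png

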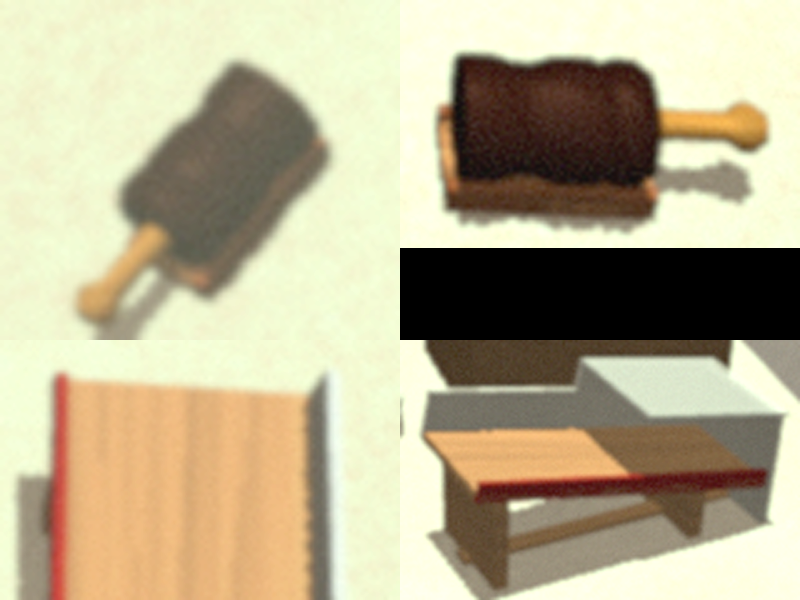

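The crop confirms it: a dark brown body on its stand with a brass knob, ball at scene (139.8,310) and side (500.7,374.4). The rack floor's upper corners are at scene (407,300) and (467,303), with the red kerb on the image left. Next I'll triangulate.

```bash
cat > h.py <<'E'
from workcell import *
import cv2,numpy as np
def ray(n,p):
    m=camera_model(n);R=np.array(m['R']);t=np.array(m['t'])
    d=R.T@np.array([(p[0]-m['cx'])/m['fx'],(p[1]-m['cy'])/m['fy'],1]);return -R.T@t,d/np.linalg.norm(d)
def plane(n,p,z): o,d=ray(n,p);return o+d*(z-o[2])/d[2]
def tri(ps,pb):
    A=0;b=0;L=[ray('scene',ps),ray('side',pb)]
    for o,d in L: P=np.eye(3)-np.outer(d,d);A=A+P;b=b+P@o
    x=np.linalg.solve(A,b);return x.round(4),[round(float(np.linalg.norm(np.cross(x-o,d))),4) for o,d in L]
def big(m,box):
    x,y,w,h=box;k=np.zeros_like(m);k[y:y+h,x:x+w]=m[y:y+h,x:x+w]
    c=max(cv2.findContours(k,0,1)[0],key=cv2.contourArea);M=cv2.moments(c);return (M['m10']/M['m00'],M['m01']/M['m00']),c
E
python3 - <<'E'
from h import *
a=cv2.imread('pics/scene0.png');b=cv2.imread('pics/side0.png')
def knob(i,box):
    h=cv2.cvtColor(i,cv2.COLOR_BGR2HSV);return big(cv2.inRange(h,(10,110,70),(28,255,255)),box)
def dark(i,box,v): return big(cv2.inRange(cv2.cvtColor(i,cv2.COLOR_BGR2GRAY),0,v),box)
for n,i,bx,v in(('scene',a,(125,255,75,60),60),('side',b,(410,345,105,50),34)):
    (c,k)=knob(i,bx);(d,e)=dark(i,bx,v);print(n,'knob',np.round(c,1),cv2.boundingRect(k),'dark',np.round(d,1),cv2.boundingRect(e),cv2.contourArea(e))
ball=tri((139.8,310),(500.7,374.4));neck=tri((151,297),(476.5,373.8));print('ball',ball,'neck',neck)
ks,kb=knob(a,(125,255,75,60))[0],knob(b,(410,345,105,50))[0];print('knob cen',tri(ks,kb))
ds,db=dark(a,(125,255,75,60),60)[0],dark(b,(410,345,105,50),34)[0];print('dark',tri(ds,db), 'scene@.04',plane('scene',ds,.04))
print('ball@.035',plane('scene',(139.8,310),.035),plane('side',(500.7,374.4),.035))
# rack
k=plane('scene',(407,300),.109);w=plane('scene',(467,303.25),.109);print('rack',k,w,np.linalg.norm(k-w),'far corner',tri((467,303.25),(310,136.8)))
h=cv2.cvtColor(a,cv2.COLOR_BGR2HSV);red=cv2.inRange(h,(0,150,60),(8,255,255))|cv2.inRange(h,(172,150,60),(180,255,255))
c,e=big(red,(395,290,25,185));print('red',cv2.boundingRect(e));
for y in (303,330,365,400,430,460): xs=np.flatnonzero(red[y,395:420]);print(y,xs.min()+395 if len(xs) else 0,xs.max()+395 if len(xs) else 0)
E
```

```text
scene knob [144.1 304.1] (136, 295, 17, 19) dark [164.9 284.4] (145, 264, 39, 43) 856.0
side knob [492.1 373.9] (476, 369, 30, 12) dark [446.5 375.5] (419, 356, 58, 39) 1929.0
ball (array([ 0.6403, -0.3498,  0.0359]), [0.0014, 0.0014]) neck (array([ 0.6063, -0.3406,  0.0357]), [0.0018, 0.0018])
knob cen (array([ 0.6268, -0.3468,  0.0378]), [0.0023, 0.0023])
dark (array([ 0.5663, -0.3285,  0.0272]), [0.0014, 0.0014]) scene@.04 [ 0.57123693 -0.32187267  0.04      ]
ball@.035 [ 0.63890663 -0.34922361  0.035     ] [ 0.64189486 -0.35014847  0.035     ]
rack [0.50974206 0.17545015 0.109     ] [0.4856257 0.2882221 0.109    ] 0.11532177970425377 far corner (array([0.4876, 0.2874, 0.1097]), [0.0015, 0.0015])
red (402, 300, 5, 105)
303 404 406
330 403 406
365 403 405
400 403 403
430 403 403
460 0 0
```

{"op": "carry_out", "data": {"targets": [-3.2,-3.4,0,0,0,0,8.5,-3.2,-3.4,0,0,0,0,8.5,-3.2,-3.4,0,0,0,0,8.5,-3.2,-3.4,0,0,0,0,8.5,-3.2,-3.4,0,0,0,0,8.5]}}

```text
clock: 0.6
tool_pos: [0.2706, 0.3095, 0.2311]
tool_rot: [-180.0, -0.0, 161.9]
contact_force: [0.4, 0.4, 0.8]
opening: 0.0848
finger_force: 0.0
```

{"op": "carry_out", "data": {"targets": [-3.2,-3.4,0,0,0,0,8.5,-3.2,-3.4,0,0,0,0,8.5,-3.2,-3.4,0,0,0,0,8.5,-3.2,-3.4,0,0,0,0,8.5,-3.2,-3.4,0,0,0,0,8.5]}}

```text
clock: 1.1
tool_pos: [0.3698, 0.098, 0.2314]
tool_rot: [180.0, 0.0, 161.9]
contact_force: [1.2, -0.2, 0.0]
opening: 0.0851
finger_force: 0.0
```

{"op": "carry_out", "data": {"targets": [-3.2,-3.4,0,0,0,0,8.5,-3.2,-3.4,0,0,0,0,8.5,-3.2,-3.4,0,0,0,0,8.5,-3.2,-3.4,0,0,0,0,8.5,-3.2,-3.4,0,0,0,0,8.5]}}

```text
clock: 1.6
tool_pos: [0.4689, -0.1135, 0.2311]
tool_rot: [180.0, -0.0, 161.8]
contact_force: [1.0, 1.4, -0.4]
opening: 0.085
finger_force: 0.0
```

{"op": "carry_out", "data": {"targets": [-3.2,-3.4,0,0,0,0,8.5,-3.2,-3.4,0,0,0,0,8.5,-3.2,-3.4,0,0,0,0,8.5,-3.2,-3.5,0,0,0,0,8.5,-3.2,-3.5,0,0,0,-2.6,8.5]}}

```text
clock: 2.1
tool_pos: [0.5674, -0.3266, 0.2308]
tool_rot: [180.0, -0.0, 164.5]
contact_force: [0.7, 1.7, -0.1]
opening: 0.0849
finger_force: 0.0
```

```bash
python3 - <<'E'
from h import *
s=get_state();print(s['clock'],s['tool_pos'],s['tool_rot'])
i=snapshot('wrist');m=camera_model('wrist');cv2.imwrite('pics/w1.png',i)
np.savez('w1.npz',R=m['R'],t=m['t'],f=m['fx'],cx=m['cx'],cy=m['cy'])
E
```

```text
2.1 [ 0.56738987 -0.3266245   0.23080702] [ 1.79987461e+02 -3.37165966e-02  1.64454866e+02]
```

View pics/w1.png

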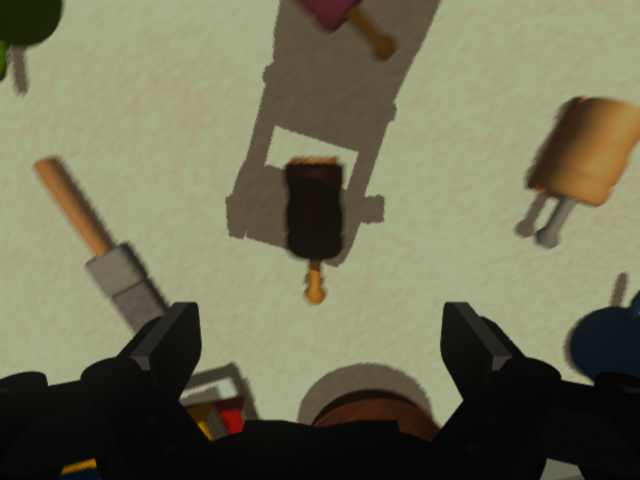

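Wrist view: dark body at columns 287–343 and rows 160–258, knob ball at (316,295). The axis is parallel to the image columns, so the yaw is right. The pale mill is well to the right.

```bash
python3 - <<'E'
from h import *
p=plane('wrist',(316,294.5),.035);n=plane('wrist',(315,262),.035);c=plane('wrist',(315,210),.035)
print(p,n,c,np.degrees(np.arctan2(*(p-c)[1::-1])))
for pp in((315,160),(315,258),(287,210),(343,210)):print(pp,plane('wrist',pp,.035))
u=np.array([np.cos(np.radians(-15.5)),np.sin(np.radians(-15.5))]);print('centre from ball',p[:2]-.074*u)
s=get_state();print(s['tool_pos'])
from scipy.spatial.transform import Rotation as R
q=np.r_[p[:2]-.074*u,.035];print('tool delta cm',R.from_euler('xyz',s['tool_rot'],degrees=True).inv().apply(q-s['tool_pos'])*100)
print('pale',plane('wrist',(585,150),.045))
E
```

```text
[ 0.64190869 -0.35753512  0.035     ] [ 0.612058   -0.35010172  0.035     ] [ 0.56734893 -0.33757177  0.035     ] -14.989338461211688
(315, 160) [ 0.52718915 -0.32631677  0.035     ]
(315, 258) [ 0.60850512 -0.34910601  0.035     ]
(287, 210) [ 0.56103136 -0.36043884  0.035     ]
(343, 210) [ 0.57366595 -0.31470671  0.035     ]
centre from ball [ 0.57060004 -0.33775948]
[ 0.56824777 -0.33202462  0.22874992]
tool delta cm [-0.41569236 -0.48181921 19.37445726]
pale [ 0.57582163 -0.1182226   0.045     ]
```

The arm was still settling during that picture, so I'll take another from rest.

```bash
python3 - <<'E'
from h import *
from scipy.spatial.transform import Rotation as R
s=get_state();i=snapshot('wrist');print(s['tool_pos'],get_state()['tool_pos'])
h=cv2.cvtColor(i,cv2.COLOR_BGR2HSV)
b,e=big(cv2.inRange(h,(8,150,90),(28,255,255)),(290,240,60,75));x,y,w,hh=cv2.boundingRect(e);print('knob',b,x,y,w,hh)
d,e2=big(cv2.inRange(h[...,2],0,60),(280,150,70,120));print('dark',d,cv2.boundingRect(e2),cv2.minAreaRect(e2))
p=plane('wrist',(b[0],y+hh),.035);u=np.array([np.cos(np.radians(-15.3)),np.sin(np.radians(-15.3))])
q=np.r_[p[:2]-.084*u,.035];c=plane('wrist',(d[0],d[1]),.035);print('tip',p,'centre',q,c)
for k in(q,c):print(R.from_euler('xyz',s['tool_rot'],degrees=True).inv().apply(k-s['tool_pos'])*100)
E
```

```text
[ 0.56824777 -0.33202462  0.22874992] [ 0.56726816 -0.32901357  0.22844951]
knob (322.32969034608374, 287.59562841530055) 313 271 20 30
dark (321.65686933691927, 206.3091922005571) (293, 158, 57, 100) ((321.0, 207.5), (99.0, 56.0), 90.0)
tip [ 0.6481095  -0.35073535  0.035     ] centre [ 0.56708668 -0.32857002  0.035     ] [ 0.56457292 -0.32806025  0.035     ]
[ 0.16819508  0.30999879 19.37520994]
[ 0.42405644  0.29202493 19.37569174]
```

{"op": "carry_out", "data": {"targets": [0,0,4,0,0,0,8.5,0,0,4,0,0,0,8.5,0,0,2,0,0,0,8.5,0,0,0,0,0,0,8.5,0,0,0,0,0,0,8.5], "squeeze": 50}}

```text
clock: 2.7
tool_pos: [0.5673, -0.3247, 0.1322]
tool_rot: [-180.0, 0.0, 164.5]
contact_force: [-0.2, -0.1, 0.6]
opening: 0.0853
finger_force: 0.0
```

```bash
python3 - <<'E'
from h import *
from scipy.spatial.transform import Rotation as R
s=get_state();m=camera_model('wrist');i=snapshot('wrist');print(s['tool_pos'],get_state()['tool_pos'],s['tool_rot']);cv2.imwrite('pics/w2.png',i)
camera_model=lambda n:m
import h as H;H.camera_model=camera_model
g=cv2.cvtColor(i,cv2.COLOR_BGR2HSV)
b,e=big(cv2.inRange(g,(8,150,90),(28,255,255)),(230,150,180,300));print('knob',b,cv2.boundingRect(e))
x,y,w,hh=cv2.boundingRect(e)
p=plane('wrist',(x+w/2,y+hh),.035);print('tip',p)
u=np.array([np.cos(np.radians(-15.3)),np.sin(np.radians(-15.3))]);q=np.r_[p[:2]-.084*u,.035]
print('centre',q,R.from_euler('xyz',s['tool_rot'],degrees=True).inv().apply(q-s['tool_pos'])*100)
E
```

```text
[ 0.56726374 -0.32473747  0.13217157] [ 0.56758916 -0.32494276  0.13301943] [-1.79993750e+02  2.79761095e-02  1.64453817e+02]
knob (312.488334237656, 341.88099113763786) (299, 314, 29, 52)
tip [ 0.6513194  -0.35386704  0.035     ]
centre [ 0.57029658 -0.3317017   0.035     ] [-0.47409468 -0.58859975  9.71745378]
```

View pics/w2.png

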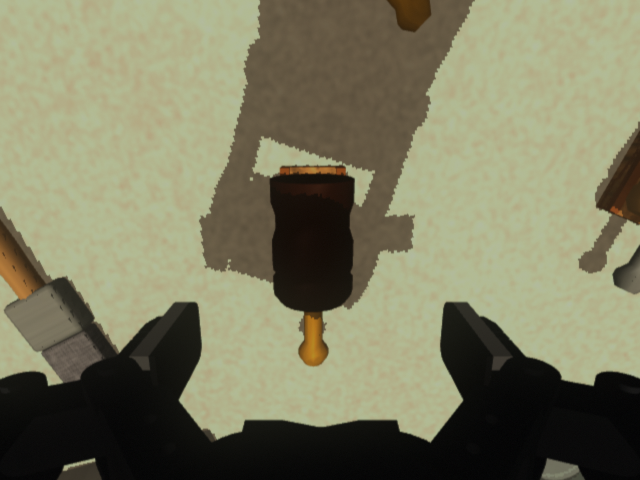

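At rest now: body at columns 271–354, knob tip at (313,366), finger midline at about column 322. The mill's centre is near (0.570,-0.331), matching the triangulation. Shift, descend and grip.

{"op": "carry_out", "data": {"targets": [-0.3,-0.6,3,0,0,0,8.5,0,0,3,0,0,0,8.5,0,0,3,0,0,0,8.5,0,0,2,0,0,0,8.5,0,0,0.8,0,0,0,8.5]}}

```text
clock: 3.25
tool_pos: [0.5683, -0.3313, 0.0129]
tool_rot: [180.0, -0.0, 164.4]
contact_force: [-1.8, -0.8, -0.3]
opening: 0.0849
finger_force: 0.0
```

{"op": "carry_out", "data": {"targets": [0,0,0,0,0,0,8.5,0,0,0,0,0,0,8.5]}}

```text
clock: 3.45
tool_pos: [0.5692, -0.3319, 0.0153]
tool_rot: [-180.0, 0.1, 164.5]
contact_force: [0.2, -0.5, 1.1]
opening: 0.085
finger_force: 0.0
```

{"op": "carry_out", "data": {"targets": [0,0,0,0,0,0,4,0,0,0,0,0,0,4,0,0,0,0,0,0,4,0,0,0,0,0,0,4,0,0,0,0,0,0,4]}}

```text
clock: 3.95
tool_pos: [0.5687, -0.3316, 0.0144]
tool_rot: [-180.0, 0.1, 164.4]
contact_force: [-1.3, 1.9, 6.4]
opening: 0.049
finger_force: 50.8
```

{"op": "carry_out", "data": {"targets": [0,0,0,0,0,0,4,0,0,0,0,0,0,4,0,0,0,0,0,0,4]}}

```text
clock: 4.25
tool_pos: [0.5687, -0.3316, 0.0144]
tool_rot: [-180.0, 0.1, 164.5]
contact_force: [-1.3, 1.9, 5.7]
opening: 0.0486
finger_force: 50.8
```

{"op": "carry_out", "data": {"targets": [0,0,-3,0,0,0,4,0,0,-5,0,0,0,4,0,0,-5,0,0,0,4,0,0,-5,0,0,0,4,0,0,-5,0,0,0,4]}}

```text
clock: 4.75
tool_pos: [0.5679, -0.3311, 0.2456]
tool_rot: [180.0, -0.0, 164.5]
contact_force: [0.7, -0.8, -1.0]
opening: 0.0487
finger_force: 52.4
```

{"op": "carry_out", "data": {"targets": [0,0,0,0,0,7.8,4,0,0,0,0,0,7.8,4,0,0,0,0,0,7.8,4,0,0,0,0,0,7.8,4,0,0,0,0,0,7.8,4]}}

```text
clock: 5.25
tool_pos: [0.5682, -0.3313, 0.2433]
tool_rot: [-180.0, -0.0, 125.1]
contact_force: [-0.8, 0.3, -2.1]
opening: 0.0489
finger_force: 52.8
```

{"op": "carry_out", "data": {"targets": [0,0,0,0,0,7.8,4,0,0,0,0,0,7.8,4,0,0,0,0,0,7.8,4,0,0,0,0,0,0,4]}}

```text
clock: 5.65
tool_pos: [0.5682, -0.3313, 0.2433]
tool_rot: [-180.0, -0.0, 101.9]
contact_force: [-0.1, 0.1, -1.5]
opening: 0.0488
finger_force: 52.8
```

```bash
python3 - <<'E'
from h import *
a=cv2.imread('pics/scene0.png')
s=get_state();print(s['clock'],s['tool_pos'],s['tool_rot'],s['opening'],s['finger_force'])
g=cv2.cvtColor(a,cv2.COLOR_BGR2HSV)
# kerb line: red pixel centre per row, on kerb-top plane falling 0.2 along x=12deg from the upper edge
u=np.array([np.cos(np.radians(12)),np.sin(np.radians(12))]);e0=np.array([.4977,.2318])
m=cv2.inRange(g,(0,120,40),(10,255,255))|cv2.inRange(g,(170,120,40),(180,255,255))
P=[]
for y in range(303,372):
    xs=np.flatnonzero(m[y,395:415])
    if len(xs)==0: continue
    z=.115
    for _ in range(5):
        q=plane('scene',(xs.mean()+395,y),z);z=.119-.2*((q[:2]-e0)@u)
    P.append(q)
P=np.array(P);vx,vy,_,_=cv2.fitLine(P[:,:2].astype(np.float32),cv2.DIST_HUBER,0,.01,.01).ravel()
print(len(P),'kerb angle',np.degrees(np.arctan(vy/vx)),P[0],P[-1])
E
```

```text
5.65 [ 0.56819906 -0.3313369   0.24328764] [-1.79990788e+02 -9.68945457e-03  1.01919706e+02] 0.04876621047333343 52.78521001338959
69 kerb angle 10.900435 [0.52159703 0.17283629 0.11677661] [0.64657898 0.19724851 0.09131272]
```

{"op": "carry_out", "data": {"targets": [4.35,0.82,0,0,0,0,4,4.35,0.82,0,0,0,0,4,4.35,0.82,0,0,0,0,4,4.35,0.82,0,0,0,0,4,4.35,0.82,0,0,0,0,4]}}

```text
clock: 6.15
tool_pos: [0.5626, -0.1084, 0.2435]
tool_rot: [180.0, 0.0, 102.3]
contact_force: [0.8, -0.4, -2.7]
opening: 0.0485
finger_force: 52.6
```

{"op": "carry_out", "data": {"targets": [4.35,0.82,0,0,0,0,4,4.35,0.82,0,0,0,0,4,4.35,0.82,0,0,0,0,4,4.35,0.82,0,0,0,0,4,4.35,0.82,0,0,0,0,4]}}

```text
clock: 6.65
tool_pos: [0.5573, 0.1129, 0.2436]
tool_rot: [180.0, 0.0, 102.3]
contact_force: [0.9, 0.0, -1.5]
opening: 0.0491
finger_force: 52.6
```

{"op": "carry_out", "data": {"targets": [4.35,0.82,0,0,0,0,4,4.35,0.82,0,0,0,0,4,4.3,0.82,0,0,0,0,4,0,0,0,0,0,0.5,4,0,0,0,0,0,0,4]}}

```text
clock: 7.15
tool_pos: [0.5543, 0.2441, 0.243]
tool_rot: [-180.0, 0.0, 101.8]
contact_force: [0.9, -0.9, -1.9]
opening: 0.0486
finger_force: 52.8
```

{"op": "carry_out", "data": {"targets": [0,0,0,0,0,0,4,0,0,0,0,0,0,4]}}

```text
clock: 7.35
tool_pos: [0.5549, 0.2423, 0.2435]
tool_rot: [180.0, 0.0, 101.5]
contact_force: [-1.1, 0.3, -1.8]
opening: 0.0485
finger_force: 52.8
```

```bash
python3 - <<'E'
from h import *
s=get_state();m=camera_model('wrist');i=snapshot('wrist');print(s['clock'],s['tool_pos'],s['tool_rot'],s['opening'],s['finger_force'])
cv2.imwrite('pics/w3.png',i);np.savez('w3.npz',**{k:np.array(m[k]) for k in m})
E
```

```text
7.35 [0.55487494 0.24233221 0.24347114] [1.79988006e+02 4.09188861e-03 1.01542942e+02] 0.048538726309995735 52.75562882423401
```

View pics/w3.png

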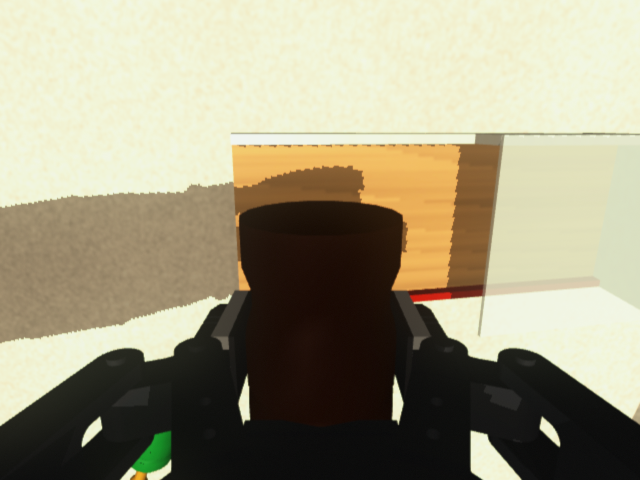

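The wrist picture shows the mill held across the track. The rack's upper edge runs from (234,145) to (238,290) and the roof's upper edge from (502,135) to (480,335). I'll check the rack pose from these.

```bash
python3 - <<'E'
import h;from h import *
m=dict(np.load('w3.npz'));h.camera_model=lambda n:m
a=plane('wrist',(234,145),.109);b=plane('wrist',(238,290),.109);r1=plane('wrist',(502,135),.1462);r2=plane('wrist',(480,335),.1462)
print(a,b,np.degrees(np.arctan2(*(a-b)[1::-1])),np.linalg.norm(a-b));print(r1,r2,np.degrees(np.arctan2(*(r1-r2)[1::-1])),np.linalg.norm(r1-r2))
for t in(11,11.5,12):
    u=np.array([np.cos(np.radians(t)),np.sin(np.radians(t))]);mid=(r1+r2)[:2]/2
    print(t,'mouth from roof',mid-.104*u,'from far corner',a[:2]+.06*u+.058*np.array([u[1],-u[0]]))
    v=np.array([-u[1],u[0]])
# floor-wall line
for px in((300,145),(450,146)):
    z=.1
    for _ in range(6):
        q=plane('wrist',px,z);z=.109-.2*((q-a)[:2]@np.array([.98,.199]))
    print('wall foot',px,q)
E
```

```text
[0.48708141 0.28426414 0.109     ] [0.50508701 0.18143031 0.109     ] 99.93147793434225 0.10439826719829749
[0.64483083 0.32395725 0.1462    ] [0.67130099 0.1986166  0.1462    ] 101.92483425367747 0.1281052190025011
11 mouth from roof [0.55597668 0.24144279] from far corner [0.55704597 0.2387783 ]
11.5 mouth from roof [0.55615374 0.24055266] from far corner [0.55744024 0.23939058]
12 mouth from roof [0.55633856 0.23966411] from far corner [0.55782915 0.24000628]
wall foot (300, 145) [0.53001655 0.29266616 0.10025031]
wall foot (450, 146) [0.63865826 0.31318691 0.07813983]
```

Rack angle about 11.5° and mouth about (0.556,0.242), so the tool is already over it with its yaw aligned. Descend 13 cm.

{"op": "carry_out", "data": {"targets": [0,0,3,0,0,0,4,0,0,4,0,0,0,4,0,0,3,0,0,0,4,0,0,2,0,0,0,4,0,0,1,0,0,0,4]}}

```text
clock: 7.9
tool_pos: [0.5542, 0.2425, 0.1115]
tool_rot: [-179.9, 0.0, 101.5]
contact_force: [-0.4, -0.2, -2.1]
opening: 0.0488
finger_force: 52.8
```

{"op": "carry_out", "data": {"targets": [0,0,0,0,0,0,4,0,0,0,0,0,0,4,0,0,0,0,0,0,4]}}

```text
clock: 8.2
tool_pos: [0.5552, 0.2435, 0.1148]
tool_rot: [179.9, -0.0, 101.5]
contact_force: [0.7, -0.6, -1.7]
opening: 0.049
finger_force: 52.8
```

```bash
python3 - <<'E'
from h import *
a=snapshot('scene');b=snapshot('side')
f=lambda i,x,y,w,h:cv2.resize(i[y:y+h,x:x+w],(400,300),interpolation=cv2.INTER_CUBIC)
cv2.imwrite('pics/c2.png',cv2.convertScaleAbs(np.hstack([f(a,360,270,160,120),f(b,290,60,180,135)]),alpha=1.5))
s=get_state();print(s['tool_pos'],s['contact_force'])
E
```

```text
[0.55503621 0.24350936 0.11439005] [ 0.63658445  0.96642181 -2.13833574]
```

View pics/c2.png

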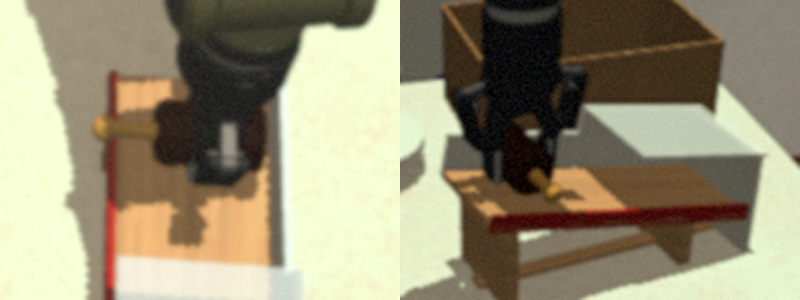

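Scene crop: the knob sticks out over the red kerb, but the body sits several mm towards the white wall. I'll shift 5 mm to the kerb side and release.

{"op": "carry_out", "data": {"targets": [-0.5,0,0,0,0,0,4,0,0,0,0,0,0,4,0,0,0,0,0,0,4]}}

```text
clock: 8.6
tool_pos: [0.5557, 0.2383, 0.1134]
tool_rot: [180.0, -0.0, 101.5]
contact_force: [0.3, -0.4, -2.3]
opening: 0.0485
finger_force: 52.8
```

{"op": "carry_out", "data": {"targets": [0,0,0,0,0,0,8.5,0,0,0,0,0,0,8.5,0,0,0,0,0,0,8.5,0,0,0,0,0,0,8.5,0,0,0,0,0,0,8.5]}}

```text
clock: 9.1
tool_pos: [0.5557, 0.2386, 0.1134]
tool_rot: [180.0, -0.0, 101.6]
contact_force: [0.7, -0.0, 0.9]
opening: 0.0852
finger_force: 0.4
```

{"op": "carry_out", "data": {"targets": [0,0,-1,0,0,0,8.5,0,0,-2,0,0,0,8.5,0,0,-2,0,0,0,8.5,0,0,-3,0,0,0,8.5,0,0,-4,0,0,0,8.5]}}

```text
clock: 9.6
tool_pos: [0.555, 0.2383, 0.2339]
tool_rot: [-179.9, 0.0, 101.5]
contact_force: [0.6, -0.3, -0.1]
opening: 0.0852
finger_force: 0.0
```

{"op": "carry_out", "data": {"targets": [0,0,-4,0,0,0,8.5,0,0,0,0,0,0,8.5,0,0,0,0,0,0,8.5,0,0,0,0,0,0,8.5,0,0,0,0,0,0,8.5]}}

```text
clock: 10.1
tool_pos: [0.5553, 0.2384, 0.2722]
tool_rot: [-179.9, 0.0, 101.5]
contact_force: [1.1, 0.7, 0.7]
opening: 0.0848
finger_force: 0.0
```

{"op": "carry_out", "data": {"targets": [0,-4,0,0,0,0,8.5,0,-4,0,0,0,0,8.5,0,-4,0,0,0,0,8.5,0,0,0,0,0,0,8.5,0,0,0,0,0,0,8.5]}}

```text
clock: 10.6
tool_pos: [0.4378, 0.2145, 0.2734]
tool_rot: [180.0, -0.0, 101.6]
contact_force: [0.1, -0.1, 0.4]
opening: 0.0853
finger_force: 0.0
```

{"op": "carry_out", "data": {"targets": [0,0,0,0,0,0,8.5,0,0,0,0,0,0,8.5,0,0,0,0,0,0,8.5,0,0,0,0,0,0,8.5,0,0,0,0,0,0,8.5]}}

```text
clock: 11.1
tool_pos: [0.4382, 0.2145, 0.2731]
tool_rot: [-180.0, 0.0, 101.5]
contact_force: [0.3, 0.4, -1.0]
opening: 0.0851
finger_force: 0.0
```

{"op": "carry_out", "data": {"targets": [0,0,0,0,0,0,8.5,0,0,0,0,0,0,8.5,0,0,0,0,0,0,8.5,0,0,0,0,0,0,8.5,0,0,0,0,0,0,8.5]}}

```text
clock: 11.6
tool_pos: [0.438, 0.2145, 0.2733]
tool_rot: [180.0, 0.0, 101.6]
contact_force: [-0.4, -0.0, 0.8]
opening: 0.0849
finger_force: 0.0
```

```bash
python3 - <<'E'
from h import *
a=snapshot('scene');b=snapshot('side')
cv2.imwrite('pics/s3.png',a);cv2.imwrite('pics/d3.png',b)
f=lambda i,x,y,w,h:cv2.resize(i[y:y+h,x:x+w],(400,400),interpolation=cv2.INTER_CUBIC)
cv2.imwrite('pics/c3.png',cv2.convertScaleAbs(np.hstack([f(a,340,280,200,200),f(b,290,60,180,180)]),alpha=1.5))
s=get_state();print(s['clock'],s['tool_pos'],s['contact_force'])
E
```

```text
11.7 [0.43805069 0.2144849  0.27331049] [ 0.22952004 -0.11449533 -0.57484939]
```

View pics/c3.png

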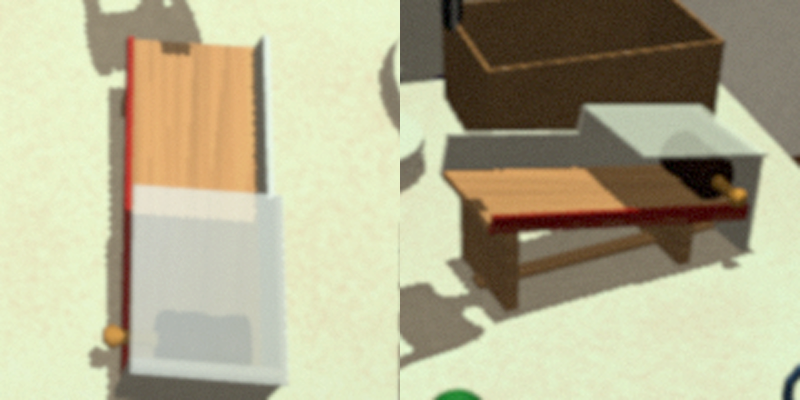

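The mill has rolled to the stop, with the knob over the kerb at crop (113,336). One numeric check, then hand in.

```bash
python3 - <<'E'
from h import *
x,r=tri((396.5,448),(441.7,147.3));t=np.radians(11.5);u=np.array([np.cos(t),np.sin(t)]);v=np.array([-u[1],u[0]])
d=x[:2]-np.array([.5565,.2415]);print('ball',x,r,'along',d@u,'across',d@v,'centre y',d@v+.074)
ok=abs(d@v+.074)<.022 and .197<d@u<.233 and abs(x[2]-.079)<.01
print(ok)
if ok: print(sign_off())
E
```

```text
ball [0.7829 0.2126 0.0826] [0.0001, 0.0001] along 0.21609321982149887 across -0.07345672431559541 centre y 0.0005432756844045844
True
the job is handed in; nothing more can be done
None
```

The dark mill rolled down to the end stop with its knob over the red kerb (centre about 216 mm down the track and 1 mm off the middle). I never went near the pale mill, and the job is handed in; `sign_off()` returned no verdict.

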